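# Hold the biscuit bin open at 45 degrees

### The arm

A 6-joint arm with a two-finger parallel gripper is mounted at the origin on a cart in front of the work surface, level with it; the furniture and walls round the work are solid. World frame = base frame: x ahead of the robot, y to its left, z up, the work surface at z = 0. Lengths are in m, angles in rad, forces in N, time in s.
With the tool pointing down it reaches from about 0.325 to 0.925 m from the base axis. Payload 3.1 kg.
Tool frame: the origin (TCP) lies on the centre line of the jaws, within the pads' length; the fingertips stand 17 mm ahead of it and the grasp point (between the pads) lies 2 mm behind it; z points along the fingers, y is the direction in which the jaws open and shut (so a half turn about z gives the same grasp; the last joint's range is limited). The gripper opens to 85 mm and grips with 20 to 120 N. Pads are 22 mm wide; open, the fingers measure 114 mm over their backs; the gripper's body (76 mm by 85 mm) begins 54 mm behind the grasp point. The pads swing forward as they close: fully open they stand 13 mm farther back than shut.
Start: joints at [1.164, 0.217, 1.613, -0, 1.311, -0.112], TCP at [0.182, 0.598, 0.248] pointing down, gripper open.
Joint ranges: [-2.75, 2.75], [-0.78, 2.1], [0.31, 2.55], [-1.13, 4.27], [0.13, 2.63], [-2.58, 2.58]. Speed limits (rad/s): [2.79, 2.79, 3.14, 3.14, 3.14, 3.14].

### API

Orientations are given as a unit quaternion [w, x, y, z].
In Python, from station import sensors, eyes, env gives the robot as it stands.
- The arm moves only by the tool play_rows, never from a script. Its argument "commands" is a list of rows, each a list of 3 entries, a list of its own where there are three numbers: the shift along the tool's x, y, z in mm, then the turn, a rotation vector about the tool's x, y, z in degrees, then the closure, from 0 (fully open) to 1 (shut). A call has 1 to 12 rows; each row is the pose to reach, as a shift and turn from the pose measured when the call began, along the tool's axes at that moment; what a row does not reach only later rows make up. A row lasts 1/12 s, in which the tool goes at most 41.7 mm and 7.16 degrees, less where a joint would pass 70% of its speed; a pose out of reach is approached as far as the arm can. A call with a gripper value outside its range is refused whole. The fingers move at their own pace and stop on an object; "force" is the grip in N (left out, the last holds). Time passes only in rows, so rows that repeat a pose let the fingers close. It gives the time, the measured TCP pose, the force and the opening at its end, in the units of the state.
- sensors.state(): the state, without advancing time (a new reading comes with each control period).
- eyes.grab_frame(name): name is "scene" or "top" or "wrist"; returns the picture (400x640x3 uint8, blue, green, red); there is no depth.
- eyes.get_calibration(name): a dict with "K" (3x3 intrinsics, pixels), "rvec" (rotation vector, rad) and "tvec" (3), from world to camera coordinates, as OpenCV has them; the wrist camera has in their place "hand_eye" (4x4, takes a point from camera to tool coordinates, whose origin is the TCP and whose axes are the flange's). Camera axes: x right, y down, z forward; pixel columns grow to the right and rows downward; lengths in m; the calibration is good to about 2 mm. A picture is of the moment at which its call begins: read the wrist's pose just before it. get_calibration takes no time and is no camera call.
- env.job_done(): hands the job in, once; it reports no verdict.
The state is a dict: "clock": time; "joint_positions": joint angles; "qvel": joint speeds; "effort": joint torques, N m; "ee_pos": TCP position; "eef_rot": TCP orientation; "wrist_force": force on the tool from outside, world axes, zero at the start; "moment": the same for the moment, N m; "gripper_width": finger opening in m.
Only numpy, scipy, OpenCV 4.12 (cv2) and the standard library are available. Lean on these libraries where they do the work, as an engineer would, in place of code of your own. Each camera call takes 0.05 s, during which the arm holds its last target.

### The job

The steel biscuit bin's lid is weighed down by a house-shaped metal saddle weight: take that off first and hang it astride the bar of the little rail stand. Then lift the lid by the loop on its front edge to 45 degrees, give or take 5, and keep holding it there: the lid falls shut by itself, so the program finishes with the gripper still holding the loop and the lid still open. Do not let the lid drop on the way, and leave the other things where they stand.

Things in the scene. Friction and masses are not known exactly. Their poses are not given: they have to be found in the camera images.
- bin: Open-topped steel bin fixed to the table, 180 (x) x 190 (y) x 110 mm high, biscuits inside. Origin at the centre of its underside, z up, -x side is its front. The lid (plate 6 mm thick, its top 116 mm above the table when shut) is hinged on the far (+x) upper rim.
- hinge_line (a point): Middle of the lid's hinge line: 90 mm along +x from the bin's origin, 110 mm above the table; the hinge runs along the bin's y.
- lid (a joint): Lid angle in rad: 0 shut, grows as the front edge rises; 45 degrees is 0.785, stop at 1.25. No spring or brake: gravity shuts it from every angle. The lid with its loop weighs about 0.3 kg.
- lid_loop (a point): Lid handle: U-shaped loop of round dark bar, 12 mm thick, standing out level from the lid's front edge, open below. Origin in the middle of its cross bar (along y, parallel to the hinge, 104 mm straight), 240 mm from the hinge line, 113 mm above the table when shut; 48 mm free between cross bar and lid. x points to the hinge, z is the lid's normal; turns with the lid.
- saddle: Loose house-shaped weight of bare metal, about 0.3 kg, on the shut lid: two legs (8 mm thick, 50 mm apart inside, 66 mm over all) under a 45-degree gable, 80 mm long along its y; the tunnel along y is open below and at both ends. Grip fin on the ridge, 12 mm thick (x), 60 mm long (y), 90 to 126 mm above the feet; grip it across x. Origin centred between the feet, z up.
- saddle_ridge (a point): Inside ridge of the saddle weight's roof, mid-length, 80 mm above its feet: rests about 9 mm above the bar's axis when hung, turned so that the tunnel (its y) runs along the bar.
- rail: Rail stand fixed to the table: base plate 100 x 190 x 10 mm and a round steel bar, 12 mm thick, along its y on two end posts 160 mm apart; nothing stands higher than the bar. Origin at the centre of the base's underside. It stands to the left or to the right of the bin.
- bar_mid (a point): Middle of the rail stand's bar, on its axis, 140 mm above the table; the bar runs along this frame's y.
- shaker: Bystander: metal sugar shaker, 71 mm wide, 123 mm high, on the side of the bin away from the rail stand. Origin at the centre of its underside.
- tub: Bystander: small white tub, 80 x 92 x 66 mm, to the left of the bin, farther off. Origin at the centre of its underside.
- mug1: Bystander: spotted mug, 82 x 114 x 91 mm, to the right of the bin, farther off. Origin at the centre of its underside.
Things that resemble listed ones, but are neither listed nor needed, are in the scene too. What is shaped like the saddle but orange or purple is not meant.

How it is judged:
On the way:
1. the saddle weight hangs astride the rail's bar, let go, while the lid is still shut (x of saddle_ridge in the frame of bar_mid between -0.015 and 0.015 m and y of saddle_ridge in the frame of bar_mid between -0.06 and 0.06 m and z of saddle_ridge in the frame of bar_mid between 0 and 0.02 m and angle between saddle's own z axis and vertical below 0.4 rad and contact force between saddle and rail above 1 N and contact force between the fingers and saddle below 0.05 N and linear speed of saddle below 0.03 m/s and value of joint lid below 0.1 rad), for 0.2 s.
At the end, for the whole second after the job is handed in: The fingers hold the loop (over 0.5 N, within 65 mm of its middle), lid still at 45 degrees within 7 (0.665 to 0.905 rad); the weight hangs at rest on the bar, untouched: ridge within 15 mm of the bar sideways, 60 mm lengthwise, 0 to 20 mm above its axis, tilt under 0.4 rad (value of joint lid between 0.665 and 0.905 rad and velocity of joint lid between -0.1 and 0.1 rad/s and contact force between the fingers and bin above 0.5 N and distance between the grasp point and lid_loop below 0.065 m and contact force between each of bin, the fingers and saddle below 0.05 N and x of saddle_ridge in the frame of bar_mid between -0.015 and 0.015 m and y of saddle_ridge in the frame of bar_mid between -0.06 and 0.06 m and z of saddle_ridge in the frame of bar_mid between 0 and 0.02 m and angle between saddle's own z axis and vertical below 0.4 rad and contact force between saddle and rail above 1 N and linear speed of saddle below 0.03 m/s); the arm keeps its last pose, push and grip.
It fails at once if the lid is raised while the weight still bears on it (value of joint lid above 0.12 rad and contact force between bin and saddle above 0.05 N).
It fails at once if the lid is let drop (shuts faster than 1.5 rad/s) (velocity of joint lid below -1.5 rad/s).
It fails at once if a bystander is moved more than 30 mm (distance of any of shaker, tub, mug1 from where it was at the start of the episode above 0.03 m).
It also fails if it takes over 51 s, if anything falls off the work surface, if the arm or the gripper's body presses on something with over 40 N, if the wrist force passes 120 N, or if a joint passes its speed limit or range.

## Working session

There is one attempt and no reset: what is moved stays moved. The work goes in short steps, Python scripts to look and compute and a tool call to move; the robot and the scene stay as the last step left them, time stands still between calls to the robot, and variables do not carry over. Pictures are saved under pics/ and viewed, and the job is handed in when it is done.

Besides the shell and the picture viewer there is one more tool, called after "Request:" as name([rows], argument=value, ...), one row to a line, values as JSON. play_rows: Moves the arm, as the interface text tells. Its arguments: {"type":"object","properties":{"commands":{"type":"array"},"force":{"type":"number"}},"required":["commands"]}

```bash
mkdir -p pics; ls; python3 - <<'E'
from station import sensors, eyes, env
import cv2
print(sensors.state())
for n in ["scene","top"]:
    f=eyes.grab_frame(n); cv2.imwrite(f"pics/{n}0.png",f)
    print(n,eyes.get_calibration(n))
print(eyes.get_calibration("wrist"))
E
```

```text
pics
{'clock': 0.0, 'joint_positions': array([ 1.16380192e+00,  2.17779111e-01,  1.61492008e+00, -9.38109081e-06,
        1.31131219e+00, -1.12204718e-01]), 'qvel': array([ 2.67196807e-03, -5.24261495e-05,  1.25450925e-03,  5.69747076e-04,
        1.10963973e-03,  2.82977023e-04]), 'effort': array([ 8.04960546e-04, -3.96836579e+01, -3.03856087e+01, -8.89171633e-05,
        9.64220962e-03, -2.54033483e-05]), 'ee_pos': array([0.18126239, 0.59732902, 0.2469601 ]), 'eef_rot': array([-3.06054395e-04,  1.46860425e-01,  9.89156486e-01, -1.16999993e-03]), 'wrist_force': array([ 0.25100335, -0.00326734,  0.15826871]), 'moment': array([ 0.07027417, -0.0052989 , -0.02856608]), 'gripper_width': 0.08513021762989369}
scene {'K': array([[372.90771216,   0.        , 323.10895856],
       [  0.        , 372.90771216, 200.8015556 ],
       [  0.        ,   0.        ,   1.        ]]), 'rvec': array([ 2.02566933, -0.84623917,  0.46971721]), 'tvec': array([-0.38566424,  0.34922504,  0.64399071])}
top {'K': array([[442.72285025,   0.        , 321.90323965],
       [  0.        , 442.72285025, 200.08346345],
       [  0.        ,   0.        ,   1.        ]]), 'rvec': array([ 2.16644544, -2.13214701,  0.16679809]), 'tvec': array([-0.02819753,  0.5867959 ,  1.39691694])}
{'K': array([[283.96785116,   0.        , 321.69247166],
       [  0.        , 283.96785116, 200.78732859],
       [  0.        ,   0.        ,   1.        ]]), 'hand_eye': array([[-1.64832626e-03, -9.64256780e-01, -2.64964423e-01,
         6.67394022e-02],
       [ 9.99998247e-01, -1.35414346e-03, -1.29293341e-03,
         4.23482328e-04],
       [ 8.87919968e-04, -2.64966090e-01,  9.64257322e-01,
        -1.25174394e-01],
       [ 0.00000000e+00,  0.00000000e+00,  0.00000000e+00,
         1.00000000e+00]])}
```

View pics/scene0.png

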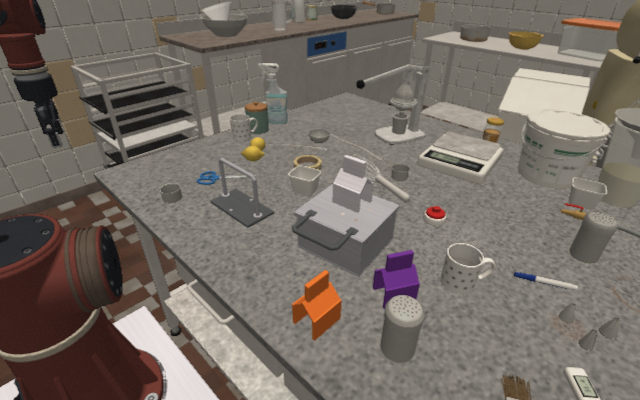

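View pics/top0.png

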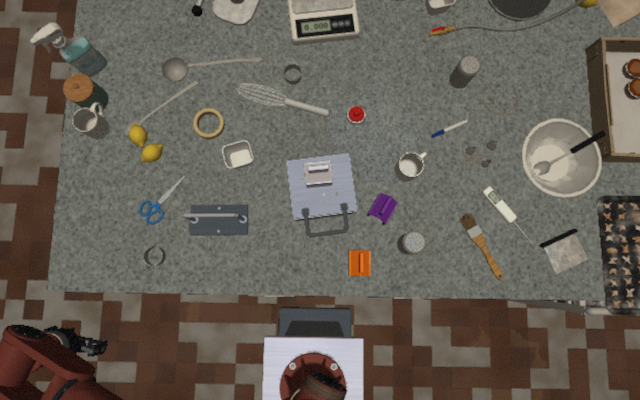

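The scene picture shows the bin at about (345,225), with the bare-metal saddle on its lid at (350,180). The rail stand is to the left at (242,195), and the shaker on the right at (402,328). In the top picture the saddle is at (318,172), the rail at (217,218) and the loop at (327,228). Orange (360,263) and purple (382,208) are lookalikes. The saddle meant is the grey metal one on the lid, and I'll confirm it in an enlarged crop.

```bash
cat > h.py <<'E'
import numpy as np, cv2
from scipy.spatial.transform import Rotation as R
from station import sensors, eyes, env
def cam(n,st=None):
    c=eyes.get_calibration(n)
    if n=="wrist":
        q=st['eef_rot']; Rt=R.from_quat([q[1],q[2],q[3],q[0]]).as_matrix()
        H=c['hand_eye']; return c['K'],Rt@H[:3,:3],st['ee_pos']+Rt@H[:3,3]
    Rc=cv2.Rodrigues(c['rvec'])[0]
    return c['K'],Rc.T,-Rc.T@c['tvec']
def plane(cm,uv,z):
    K,Rw,o=cm; d=Rw@np.linalg.inv(K)@np.array([uv[0],uv[1],1.]); return o+d*(z-o[2])/d[2]
def proj(cm,p):
    K,Rw,o=cm; q=K@(Rw.T@(np.asarray(p)-o)); return q[:2]/q[2]
def two(c1,a,c2,b):
    A=[];B=[]
    for (K,Rw,o),uv in((c1,a),(c2,b)):
        d=Rw@np.linalg.inv(K)@np.array([uv[0],uv[1],1.]); d/=np.linalg.norm(d)
        P=np.eye(3)-np.outer(d,d); A.append(P);B.append(P@o)
    return np.linalg.lstsq(np.vstack(A),np.hstack(B),rcond=None)[0]
def crop(src,dst,x0,y0,x1,y1,s):
    f=cv2.imread(src)[y0:y1,x0:x1]; cv2.imwrite(dst,cv2.resize(f,None,fx=s,fy=s,interpolation=cv2.INTER_CUBIC))
E
python3 - <<'E'
from h import *
crop("pics/top0.png","pics/topc.png",180,140,380,260,4)
crop("pics/scene0.png","pics/scenec.png",200,140,400,280,4)
t=cam("top");print(t[2])
E
```

```text
[ 0.377094   -0.00818524  1.4677311 ]
```

View pics/topc.png

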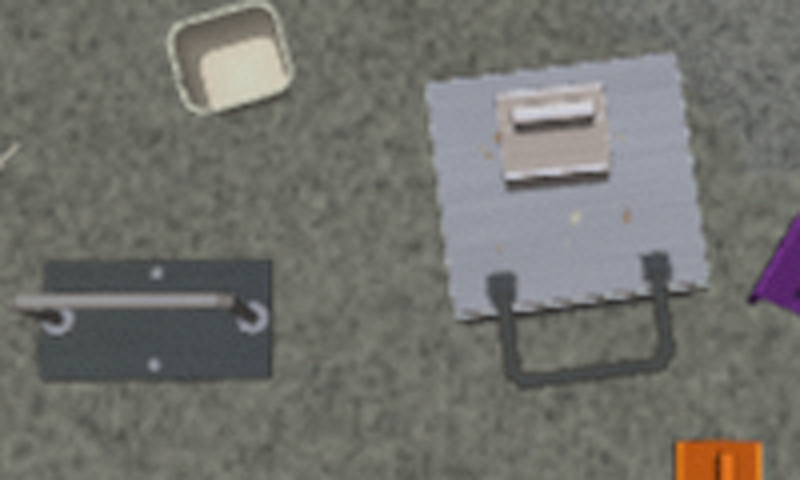

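View pics/scenec.png

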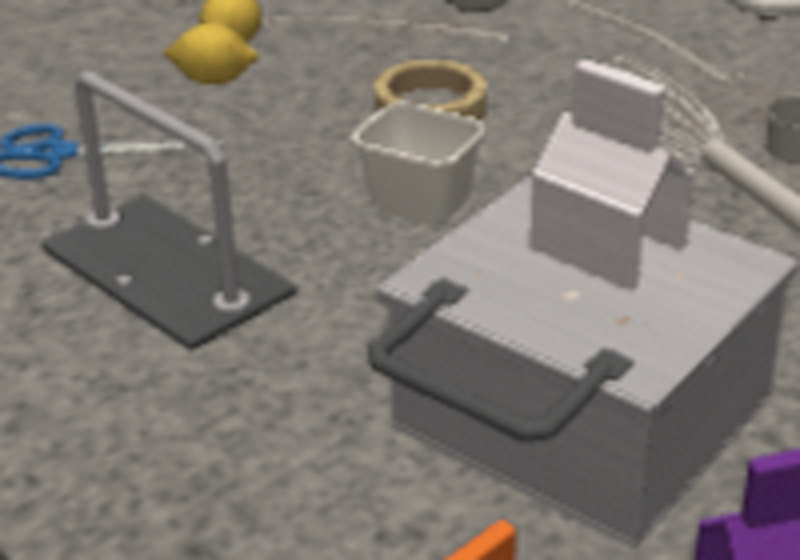

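```bash
python3 - <<'E'
from h import *
np.set_printoptions(precision=4,suppress=True)
t=cam("top"); s=cam("scene")
T=lambda x,y:(180+(x+.5)/4-.5,140+(y+.5)/4-.5)
S=lambda x,y:(200+(x+.5)/4-.5,140+(y+.5)/4-.5)
# bar
a=plane(t,T(20,301),.14);b=plane(t,T(232,300),.14);print("bar",a,b,(a+b)/2,a-b,np.linalg.norm(a-b))
# bar via scene: ends
a2=plane(s,S(88,82),.14);b2=plane(s,S(216,152),.14);print("bar scene",a2,b2,(a2+b2)/2,np.linalg.norm(a2-b2))
l=plane(t,T(522,381),.113);r=plane(t,T(668,363),.113);print("loop",l,r,(l+r)/2,l-r,np.degrees(np.arctan2((l-r)[0],(l-r)[1])))
l2=plane(s,S(382,355),.113);r2=plane(s,S(535,428),.113);print("loop scene",l2,r2,(l2+r2)/2)
fl=plane(t,T(514,114),.242);fr=plane(t,T(593,109),.242);print("fin",fl,fr,(fl+fr)/2,np.linalg.norm(fl-fr),np.degrees(np.arctan2((fl-fr)[0],(fl-fr)[1])))
f2=plane(s,S(580,65),.242);g2=plane(s,S(662,90),.242);print("fin scene",f2,g2,(f2+g2)/2,np.linalg.norm(f2-g2))
for p in [(427,85),(678,57),(708,287),(460,320)]: print("lid",plane(t,T(*p),.116))
for p in [(45,261),(270,261),(272,381),(40,381)]: print("base",plane(t,T(*p),.010))
E
```

```text
bar [0.521 0.394 0.14 ] [0.5244 0.235  0.14  ] [0.5227 0.3145 0.14  ] [-0.0034  0.1591  0.    ] 0.15909390439285548
bar scene [0.5165 0.3852 0.14  ] [0.5212 0.2364 0.14  ] [0.5189 0.3108 0.14  ] 0.14889283571995754
loop [0.4688 0.0161 0.113 ] [ 0.4843 -0.0955  0.113 ] [ 0.4766 -0.0397  0.113 ] [-0.0156  0.1115  0.    ] -7.938574812576239
loop scene [0.473  0.0162 0.113 ] [ 0.4888 -0.0917  0.113 ] [ 0.4809 -0.0378  0.113 ]
fin [0.6485 0.023  0.242 ] [ 0.6531 -0.0328  0.242 ] [ 0.6508 -0.0049  0.242 ] 0.05599189270518011 -4.698282086766184
fin scene [0.6418 0.0182 0.242 ] [ 0.6521 -0.0373  0.242 ] [ 0.647  -0.0095  0.242 ] 0.05648613916529876
lid [0.6984 0.0946 0.116 ]
lid [ 0.7243 -0.1014  0.116 ]
lid [ 0.5431 -0.1257  0.116 ]
lid [0.5145 0.0644 0.116 ]
base [0.5688 0.4148 0.01  ]
base [0.5719 0.2287 0.01  ]
base [0.4725 0.2231 0.01  ]
base [0.4695 0.4131 0.01  ]
```

```bash
cat >> h.py <<'E'
def cmd(pos,a,pitchR=None):
    st=sensors.state(); q=st['eef_rot']; Rt=R.from_quat([q[1],q[2],q[3],q[0]])
    a=np.radians(a); y=np.array([np.cos(a),np.sin(a),0]); z=np.array([0,0,-1.]); x=np.cross(y,z)
    G=R.from_matrix(np.stack([x,y,z],1)) if pitchR is None else pitchR
    print("shift mm",np.round(Rt.inv().apply(np.array(pos)-st['ee_pos'])*1e3,1),"rot deg",np.round(np.degrees((Rt.inv()*G).as_rotvec()),1))
def where():
    st=sensors.state(); q=st['eef_rot']; M=R.from_quat([q[1],q[2],q[3],q[0]]).as_matrix()
    print(round(st['clock'],2),"pos",np.round(st['ee_pos'],4),"yaw y",round(np.degrees(np.arctan2(M[1,1],M[0,1])),2),"z",np.round(M[:,2],3),"F",np.round(st['wrist_force'],2),"w",round(st['gripper_width'],4),"q",np.round(st['joint_positions'],2)); return st
E
python3 - <<'E'
from h import *
cmd([.65,-.006,.35],7)
E
```

```text
shift mm [-623.8 -441.4 -102.1] rot deg [-0.1  0.1 66.1]
```

Request:
play_rows([
  [[-60, -40, -70], [0, 0, 6], 0],
  [[-100, -70, -102], [0, 0, 12], 0],
  [[-140, -95, -102], [0, 0, 18], 0],
  [[-180, -120, -102], [0, 0, 24], 0],
  [[-220, -150, -102], [0, 0, 30], 0],
  [[-260, -180, -102], [0, 0, 36], 0],
  [[-300, -210, -102], [0, 0, 42], 0],
  [[-340, -240, -102], [0, 0, 48], 0],
  [[-380, -270, -102], [0, 0, 54], 0],
  [[-420, -300, -102], [0, 0, 60], 0],
  [[-460, -325, -102], [0, 0, 66], 0],
  [[-490, -350, -102], [0, 0, 66], 0],
])

```text
clock: 1.1
ee_pos: [0.4722, 0.2214, 0.3478]
eef_rot: [0.0, 0.663, 0.748, -0.001]
wrist_force: [0.5, 0.7, -0.2]
gripper_width: 0.0856
```

```bash
python3 - <<'E'
from h import *
where()
cmd([.65,-.006,.35],7)
E
```

```text
1.1 pos [0.4722 0.2214 0.3478] yaw y 6.91 z [-0.001 -0.002 -1.   ] F [ 0.48  0.73 -0.23] w 0.0856 q [ 0.3  -0.07  1.73 -0.    1.48  0.18]
shift mm [-247.2  149.1   -1.9] rot deg [-0.1  0.1 -0.1]
```

Request:
play_rows([
  [[-35, 21, -2], [0, 0, 0], 0],
  [[-70, 42, -2], [0, 0, 0], 0],
  [[-105, 63, -2], [0, 0, 0], 0],
  [[-140, 84, -2], [0, 0, 0], 0],
  [[-175, 105, -2], [0, 0, 0], 0],
  [[-210, 126, -2], [0, 0, 0], 0],
  [[-235, 142, -2], [0, 0, 0], 0],
  [[-247, 149, -2], [0, 0, 0], 0],
  [[-247, 149, -2], [0, 0, 0], 0],
  [[-247, 149, -2], [0, 0, 0], 0],
])

```text
clock: 1.93
ee_pos: [0.6494, -0.0058, 0.3491]
eef_rot: [-0.001, 0.664, 0.748, -0.001]
wrist_force: [-0.7, 1.0, 0.4]
gripper_width: 0.0849
```

```bash
python3 - <<'E'
from h import *
st=where(); f=eyes.grab_frame("wrist"); cv2.imwrite("pics/w1.png",f)
w=cam("wrist",st)
for dx,dy in((1,1),(1,-1),(-1,-1),(-1,1)):
    a=np.radians(7);p=np.array([.65,-.006,.242])+dx*.006*np.array([np.cos(a),np.sin(a),0])+dy*.03*np.array([-np.sin(a),np.cos(a),0])
    print(proj(w,p))
f2=eyes.grab_frame("top");cv2.imwrite("pics/top1.png",f2)
E
```

```text
1.93 pos [ 0.6494 -0.0058  0.3491] yaw y 6.86 z [-0.003 -0.001 -1.   ] F [-0.71  1.03  0.44] w 0.0849 q [-0.12  0.21  1.43 -0.    1.5  -0.24]
[329.64579503 169.73850431]
[329.42234756 237.45913151]
[315.78487062 237.49272747]
[315.07779062 169.79039633]
```

View pics/w1.png

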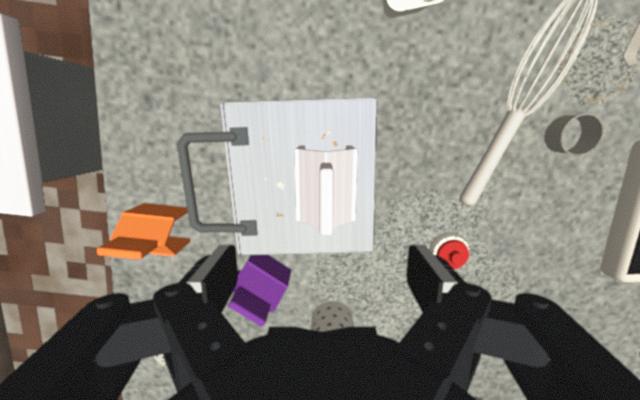

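The wrist picture confirms the saddle: bare grey metal on the lid, with the bright top of its fin at about x 320–332, y 165–234. The lookalikes are orange at (145,230) and purple at (262,290). I'll refine the fin's position with an enlarged crop.

```bash
python3 - <<'E'
from h import *
np.set_printoptions(precision=4,suppress=True)
st=where(); w=cam("wrist",st)
f=cv2.imread("pics/w1.png"); g=f.min(2).copy()
m=np.zeros_like(g); m[155:245,300:350]=(g[155:245,300:350]>225)*255
n,lab,stt,cen=cv2.connectedComponentsWithStats(m); i=1+np.argmax(stt[1:,4]); print(stt[i],cen[i])
c=np.argwhere(lab==i)[:,::-1].astype(np.float32); r=cv2.minAreaRect(c); print(r)
bp=cv2.boxPoints(r); W=np.array([plane(w,p,.242) for p in bp]);print(bp,W,W.mean(0))
for k in range(4):print(np.linalg.norm(W[k]-W[k-1]),np.degrees(np.arctan2(*(W[k]-W[k-1])[1::-1])))
crop("pics/w1.png","pics/w1c.png",280,135,380,255,5)
# lid & loop at wrist
for p in [(222,103),(375,98),(373,250),(239,254)]: print("lid",plane(w,p,.116))
for p in [(184,138),(193,228)]: print("loop",plane(w,p,.113))
E
```

```text
2.03 pos [ 0.649  -0.0044  0.3498] yaw y 6.98 z [-0.002 -0.001 -1.   ] F [-0.26 -0.16  0.25] w 0.0852 q [-0.11  0.21  1.43 -0.    1.5  -0.24]
[ 320  155   30   88 1811] [334.18   195.3462]
((334.9542236328125, 198.52203369140625), (28.73912239074707, 87.3687515258789), 0.8680515289306641)
[[319.9245 241.9837]
 [321.2481 154.625 ]
 [349.9839 155.0604]
 [348.6603 242.4191]] [[ 0.6516 -0.0393  0.242 ]
 [ 0.6436  0.0372  0.242 ]
 [ 0.6669  0.0397  0.242 ]
 [ 0.677  -0.0366  0.242 ]] [0.6598 0.0003 0.242 ]
0.02548754741635898 -173.9877474701649
0.07692087833817449 95.98769193127457
0.02341329503252627 6.039993616037803
0.07695928379200598 -82.46784559325967
lid [0.5193 0.0702 0.116 ]
lid [0.7003 0.0978 0.116 ]
lid [ 0.7311 -0.0973  0.116 ]
lid [ 0.548  -0.1257  0.116 ]
loop [0.4723 0.0231 0.113 ]
loop [ 0.4834 -0.0961  0.113 ]
```

View pics/w1c.png

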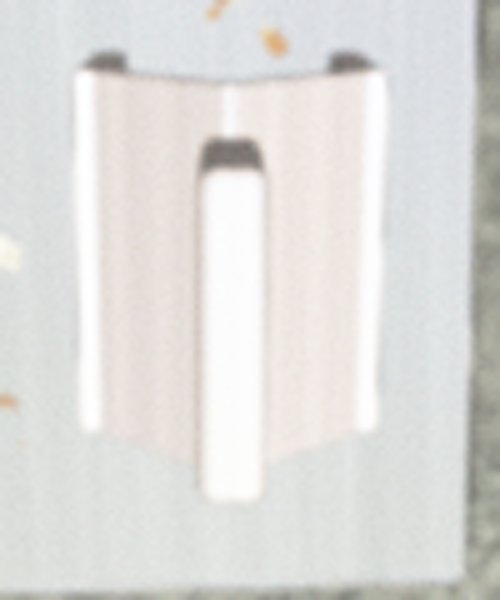

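```bash
python3 - <<'E'
from h import *
np.set_printoptions(precision=4,suppress=True)
st=sensors.state(); w=cam("wrist",st)
W=[]
for p in [(201,168),(263,168),(263,500),(201,500)]:
    W.append(plane(w,(280+(p[0]+.5)/5-.5,135+(p[1]+.5)/5-.5),.242))
W=np.array(W);print(W,W.mean(0),W[1]-W[0],W[0]-W[3])
m=W.mean(0); cmd([m[0],m[1],.232],7)
E
```

```text
[[ 0.6438  0.026   0.242 ]
 [ 0.6539  0.0273  0.242 ]
 [ 0.6615 -0.031   0.242 ]
 [ 0.6507 -0.0323  0.242 ]] [ 0.6525 -0.0025  0.242 ] [0.0102 0.0012 0.    ] [-0.0069  0.0584  0.    ]
shift mm [  1.6   3.9 117.8] rot deg [-0.1  0.  -0. ]
```

Measured fin: 58.8 mm long (60 given), yaw 6.7°, centre (0.6525, -0.0025), so the sizes agree. Now I lower onto it and grip.

Request:
play_rows([
  [[1, 4, 35], [0, 0, 0], 0],
  [[1, 4, 65], [0, 0, 0], 0],
  [[1, 4, 90], [0, 0, 0], 0],
  [[1, 4, 108], [0, 0, 0], 0],
  [[1, 4, 117], [0, 0, 0], 0],
  [[1, 4, 120], [0, 0, 0], 0],
  [[1, 4, 120], [0, 0, 0], 0.3],
  [[1, 4, 120], [0, 0, 0], 0.5],
  [[1, 4, 120], [0, 0, 0], 0.7],
  [[1, 4, 120], [0, 0, 0], 0.9],
  [[1, 4, 120], [0, 0, 0], 1],
  [[1, 4, 120], [0, 0, 0], 1],
], force=50)

```text
clock: 3.03
ee_pos: [0.653, -0.0032, 0.2308]
eef_rot: [0.0, 0.663, 0.749, -0.001]
wrist_force: [-1.9, 0.6, 2.2]
gripper_width: 0.0123
```

Request:
play_rows([
  [[0, 0, 0], [0, 0, 0], 1],
  [[0, 0, 0], [0, 0, 0], 1],
  [[0, 0, 0], [0, 0, 0], 1],
  [[0, 0, 0], [0, 0, 0], 1],
])

```text
clock: 3.37
ee_pos: [0.6529, -0.0033, 0.2309]
eef_rot: [0.0, 0.663, 0.749, -0.001]
wrist_force: [-0.0, -1.1, 0.4]
gripper_width: 0.0112
```

```bash
python3 - <<'E'
from h import *
st=where(); f=eyes.grab_frame("wrist"); cv2.imwrite("pics/w2.png",f)
E
```

```text
3.37 pos [ 0.6529 -0.0033  0.2309] yaw y 6.97 z [-0.001 -0.001 -1.   ] F [-0.   -1.14  0.43] w 0.0112 q [-0.11  0.29  1.56 -0.    1.29 -0.23]
```

View pics/w2.png

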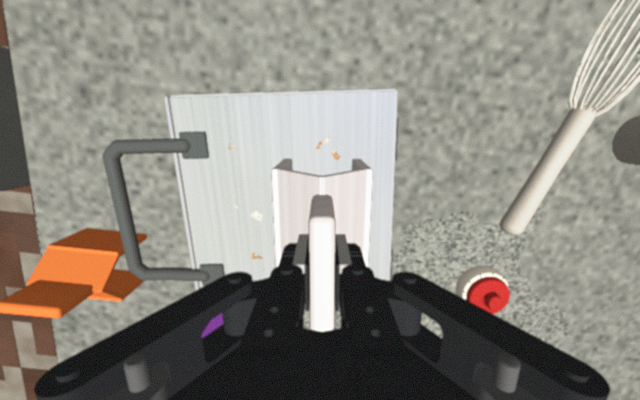

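The fin is gripped between the pads, 11 mm opening. Lifting.

Request:
play_rows([
  [[0, 0, -10], [0, 0, 0], 1],
  [[0, 0, -25], [0, 0, 0], 1],
  [[0, 0, -45], [0, 0, 0], 1],
  [[0, 0, -65], [0, 0, 0], 1],
  [[0, 0, -85], [0, 0, 0], 1],
  [[0, 0, -97], [0, 0, 0], 1],
  [[0, 0, -100], [0, 0, 0], 1],
  [[0, 0, -100], [0, 0, 0], 1],
  [[0, 0, -100], [0, 0, 0], 1],
])

```text
clock: 4.17
ee_pos: [0.6525, -0.0031, 0.3295]
eef_rot: [-0.001, 0.663, 0.749, -0.001]
wrist_force: [-0.1, -0.1, -2.7]
gripper_width: 0.0111
```

```bash
python3 - <<'E'
from h import *
st=where(); cmd([.5215,.316,.33],1)
E
```

```text
4.17 pos [ 0.6525 -0.0031  0.3295] yaw y 6.97 z [-0.003 -0.001 -1.   ] F [-0.07 -0.12 -2.71] w 0.0111 q [-0.11  0.23  1.45 -0.    1.47 -0.23]
shift mm [332.6 -91.3  -0.4] rot deg [-0.2  0.   6. ]
```

Request:
play_rows([
  [[18, -5, 0], [0, 0, 0.5], 1],
  [[48, -13, 0], [0, 0, 1], 1],
  [[82, -22, 0], [0, 0, 1.5], 1],
  [[116, -32, 0], [0, 0, 2], 1],
  [[150, -41, 0], [0, 0, 2.5], 1],
  [[184, -50, 0], [0, 0, 3], 1],
  [[218, -60, 0], [0, 0, 4], 1],
  [[252, -69, 0], [0, 0, 5], 1],
  [[286, -78, 0], [0, 0, 6], 1],
  [[314, -86, 0], [0, 0, 6], 1],
  [[329, -90, 0], [0, 0, 6], 1],
  [[333, -91, 0], [0, 0, 6], 1],
])

```text
clock: 5.17
ee_pos: [0.5193, 0.3189, 0.3271]
eef_rot: [-0.002, 0.7, 0.714, -0.003]
wrist_force: [0.1, -0.6, -2.9]
gripper_width: 0.0113
```

Request:
play_rows([
  [[0, 0, 0], [0, 0, 0], 1],
  [[0, 0, 0], [0, 0, 0], 1],
])

```text
clock: 5.33
ee_pos: [0.5185, 0.3184, 0.3251]
eef_rot: [-0.003, 0.7, 0.715, -0.005]
wrist_force: [-0.5, -0.9, -2.7]
gripper_width: 0.0111
```

```bash
python3 - <<'E'
from h import *
st=where(); f=eyes.grab_frame("wrist"); cv2.imwrite("pics/w3.png",f)
f=eyes.grab_frame("scene"); cv2.imwrite("pics/scene3.png",f); crop("pics/scene3.png","pics/scene3c.png",180,60,380,210,4)
f=eyes.grab_frame("top"); cv2.imwrite("pics/top3.png",f); crop("pics/top3.png","pics/top3c.png",160,140,360,280,4)
E
```

```text
5.33 pos [0.5185 0.3184 0.3251] yaw y 1.21 z [-0.01  -0.003 -1.   ] F [-0.55 -0.92 -2.75] w 0.0111 q [0.43 0.14 1.56 0.   1.45 0.41]
```

View pics/w3.png

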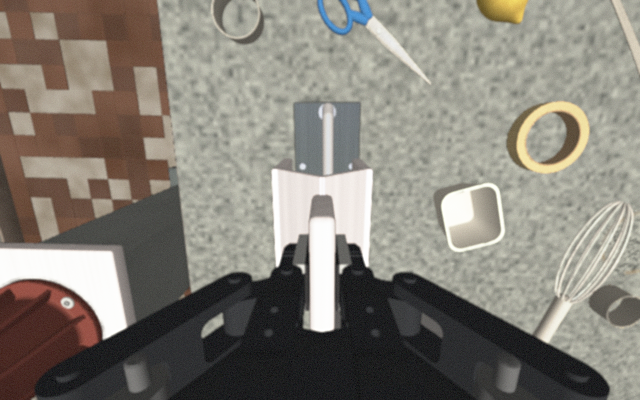

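View pics/scene3c.png

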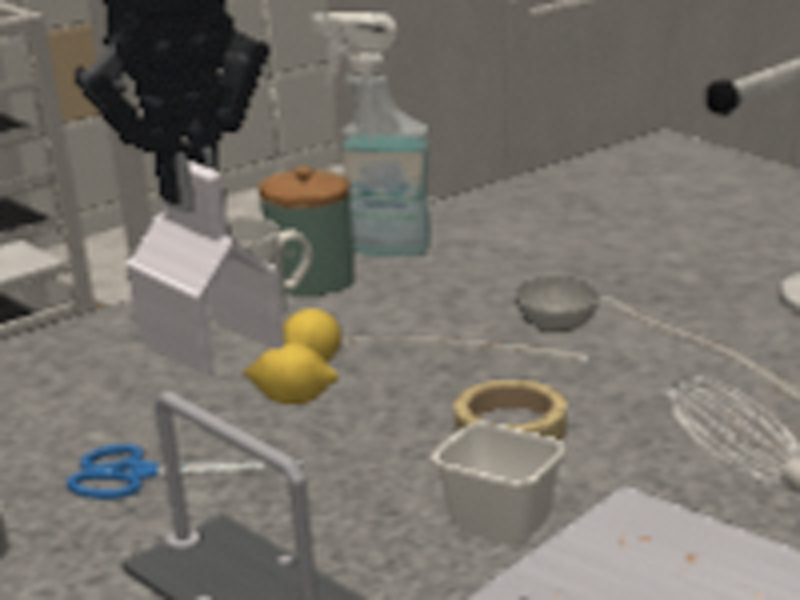

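The wrist picture shows the bar running straight ahead at x≈326 from y 105 to 170, nearly in line with the saddle's ridge (x≈322). The scene crop shows the saddle level above the bar. I'll measure the bar from the wrist view.

```bash
python3 - <<'E'
from h import *
np.set_printoptions(precision=4,suppress=True)
st=where(); w=cam("wrist",st)
crop("pics/w3.png","pics/w3c.png",260,85,400,245,5)
f=cv2.imread("pics/w3.png").astype(int); 
for v in (125,135,145,155): print(v,f[v,300:352].mean(1).astype(int))
E
```

```text
5.48 pos [0.5197 0.3176 0.3265] yaw y 1.09 z [-0.008 -0.002 -1.   ] F [ 0.04  0.24 -1.87] w 0.011 q [0.43 0.14 1.56 0.   1.45 0.41]
125 [123 126 126 122 127 123 119 121 120 118 121 122 122 119 120 118 118 120
 123 123 122 124 140 172 197 212 218 224 227 222 219 209 177 145 124 119
 121 120 119 122 116 123 122 116 123 121 125 122 120 121 125 120]
135 [122 121 123 123 123 120 117 119 111 119 123 120 115 122 118 120 120 115
 123 123 118 124 140 163 193 213 222 226 226 223 217 207 179 144 122 118
 115 122 115 120 115 116 119 120 115 124 121 122 123 122 117 120]
145 [120 126 121 120 124 127 119 119 118 115 122 118 121 118 122 124 114 119
 117 123 118 118 136 168 199 209 222 224 226 223 221 205 179 140 119 118
 124 116 114 121 110 122 116 120 119 120 125 121 121 121 119 121]
155 [122 122 122 119 122 118 122 121 116 117 117 121 116 119 119 121 114 115
 120 119 116 118 131 166 191 210 220 225 225 225 221 205 172 139 116 115
 119 118 115 119 114 119 115 117 119 120 121 121 120 113 120 116]
```

View pics/w3c.png

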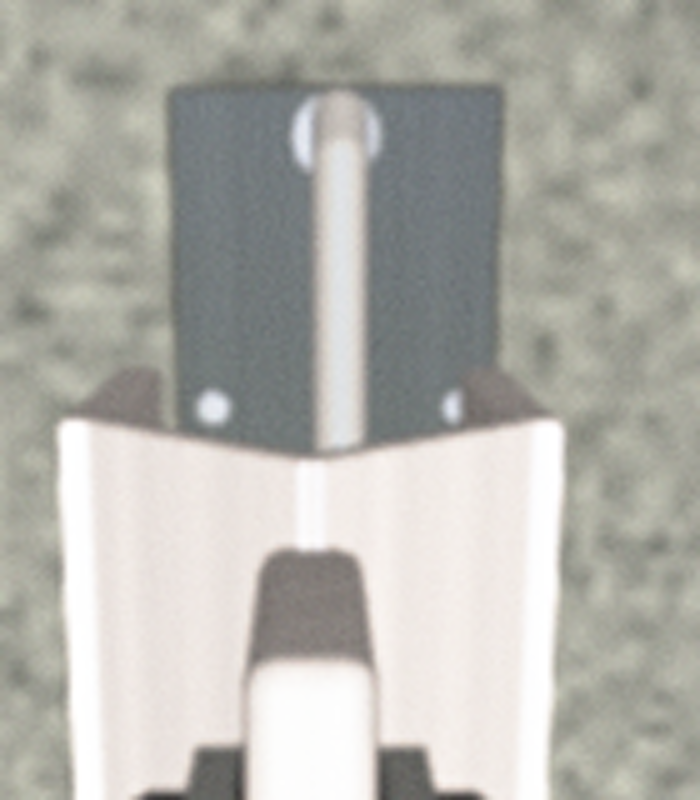

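```bash
python3 - <<'E'
from h import *
np.set_printoptions(precision=4,suppress=True)
st=sensors.state(); w=cam("wrist",st)
a=plane(w,(327.8,115),.14);b=plane(w,(327.5,155),.14);print(a,b)
e=plane(w,(327.8,104.5),.146);print("post end",e)
print("saddle ridge", plane(w,(260+(311.5)/5,85+505/5),st['ee_pos'][2]-.115+.091))
print("fin far", plane(w,(260+311/5,85+660/5),st['ee_pos'][2]-.115+.126))
# y of bar middle from base centre
t=cam("top"); print("yaw bar",np.degrees(np.arctan2(-(a-b)[0],(a-b)[1])))
cmd([.526,.316,.20],1)
E
```

```text
[0.5235 0.3922 0.14  ] [0.5241 0.3505 0.14  ]
post end [0.5232 0.4023 0.146 ]
saddle ridge [0.5195 0.352  0.3025]
fin far [0.5198 0.3464 0.3375]
yaw bar 0.8781491762649767
shift mm [ -1.4   7.3 126.4] rot deg [-0.5  0.1  0.1]
```

Request:
play_rows([
  [[-1, 5, 0], [-0.5, 0, 0], 1],
  [[-1, 5, 15], [-0.5, 0, 0], 1],
  [[-1, 5, 35], [-0.5, 0, 0], 1],
  [[-1, 5, 55], [-0.5, 0, 0], 1],
  [[-1, 5, 75], [-0.5, 0, 0], 1],
  [[-1, 5, 95], [-0.5, 0, 0], 1],
  [[-1, 5, 112], [-0.5, 0, 0], 1],
  [[-1, 5, 124], [-0.5, 0, 0], 1],
  [[-1, 5, 130], [-0.5, 0, 0], 1],
  [[-1, 5, 132], [-0.5, 0, 0], 1],
  [[-1, 5, 132], [-0.5, 0, 0], 1],
])

```text
clock: 6.4
ee_pos: [0.5241, 0.3161, 0.1945]
eef_rot: [0.001, 0.701, 0.714, -0.001]
wrist_force: [-0.4, 0.5, -2.1]
gripper_width: 0.0113
```

```bash
python3 - <<'E'
from h import *
st=where(); 
f=eyes.grab_frame("scene"); cv2.imwrite("pics/scene4.png",f); crop("pics/scene4.png","pics/scene4c.png",180,100,340,220,5)
st=where(); cmd([.524,.316,.184],1)
E
```

```text
6.4 pos [0.5241 0.3161 0.1945] yaw y 1.06 z [ 0.001 -0.002 -1.   ] F [-0.36  0.5  -2.13] w 0.0113 q [ 0.43  0.24  1.69 -0.    1.21  0.41]
6.45 pos [0.5245 0.3164 0.1954] yaw y 1.07 z [ 0.002 -0.002 -1.   ] F [ 0.79  0.33 -2.36] w 0.0111 q [ 0.43  0.24  1.69 -0.    1.21  0.41]
shift mm [-0.4 -0.5 11.4] rot deg [0.1 0.1 0.1]
```

View pics/scene4c.png

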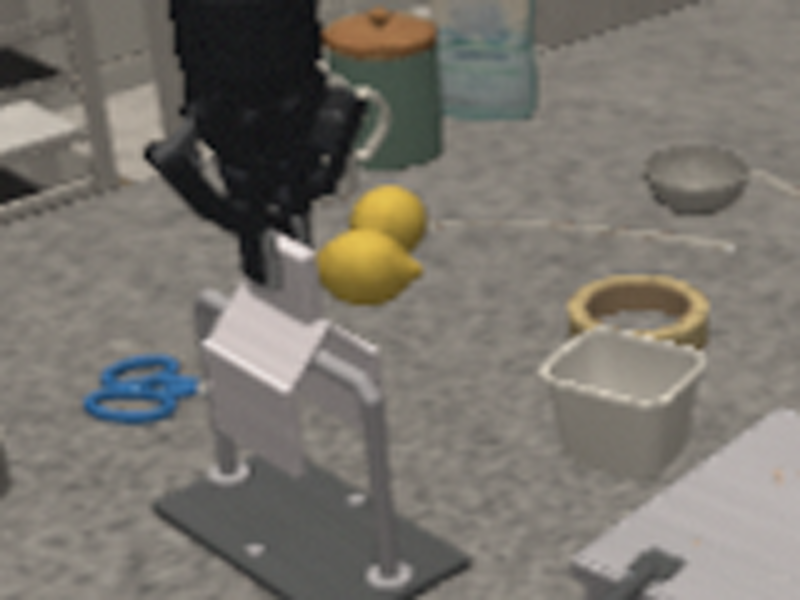

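The saddle is astride the bar with one leg on each side. I'll lower the last 10 mm and watch the force.

Request:
play_rows([
  [[0, 0, 4], [0, 0, 0], 1],
  [[0, 0, 7], [0, 0, 0], 1],
  [[0, 0, 9], [0, 0, 0], 1],
  [[0, 0, 10], [0, 0, 0], 1],
  [[0, 0, 11], [0, 0, 0], 1],
  [[0, 0, 11], [0, 0, 0], 1],
  [[0, 0, 11], [0, 0, 0], 1],
])

```text
clock: 7.03
ee_pos: [0.5242, 0.3165, 0.1846]
eef_rot: [0.001, 0.7, 0.714, -0.0]
wrist_force: [-1.7, -0.4, -0.8]
gripper_width: 0.0109
```

```bash
python3 - <<'E'
from h import *
where()
E
```

```text
7.03 pos [0.5242 0.3165 0.1846] yaw y 1.08 z [ 0.002 -0.002 -1.   ] F [-1.73 -0.41 -0.76] w 0.0109 q [ 0.43  0.25  1.7  -0.    1.19  0.41]
```

Just touching. Now 1 mm more, then open. The free-hanging saddle may swing, so I open gently.

Request:
play_rows([
  [[0, 0, 1], [0, 0, 0], 1],
  [[0, 0, 1.5], [0, 0, 0], 1],
  [[0, 0, 1.5], [0, 0, 0], 1],
])

```text
clock: 7.28
ee_pos: [0.5244, 0.3165, 0.1846]
eef_rot: [0.001, 0.7, 0.714, 0.0]
wrist_force: [-2.7, -1.9, 4.4]
gripper_width: 0.0113
```

```bash
python3 - <<'E'
from h import *
where()
E
```

```text
7.28 pos [0.5244 0.3165 0.1846] yaw y 1.1 z [ 0.002 -0.002 -1.   ] F [-2.73 -1.88  4.44] w 0.0113 q [ 0.43  0.25  1.7  -0.    1.19  0.41]
```

Request:
play_rows([
  [[0, 0, 0], [0, 0, 0], 0.9],
  [[0, 0, 0], [0, 0, 0], 0.8],
  [[0, 0, 0], [0, 0, 0], 0.7],
  [[0, 0, 0], [0, 0, 0], 0.55],
  [[0, 0, 0], [0, 0, 0], 0.4],
  [[0, 0, 0], [0, 0, 0], 0.2],
  [[0, 0, 0], [0, 0, 0], 0],
  [[0, 0, 0], [0, 0, 0], 0],
  [[0, 0, 0], [0, 0, 0], 0],
])

```text
clock: 8.03
ee_pos: [0.5244, 0.3165, 0.1845]
eef_rot: [0.001, 0.7, 0.714, 0.0]
wrist_force: [1.1, -0.5, 0.8]
gripper_width: 0.0859
```

```bash
python3 - <<'E'
from h import *
where()
f=eyes.grab_frame("scene"); cv2.imwrite("pics/scene5.png",f); crop("pics/scene5.png","pics/scene5c.png",180,100,340,220,5)
f=eyes.grab_frame("wrist"); cv2.imwrite("pics/w5.png",f)
E
```

```text
8.03 pos [0.5244 0.3165 0.1845] yaw y 1.1 z [ 0.002 -0.002 -1.   ] F [ 1.05 -0.53  0.76] w 0.0859 q [ 0.43  0.25  1.7  -0.    1.19  0.41]
```

View pics/scene5c.png

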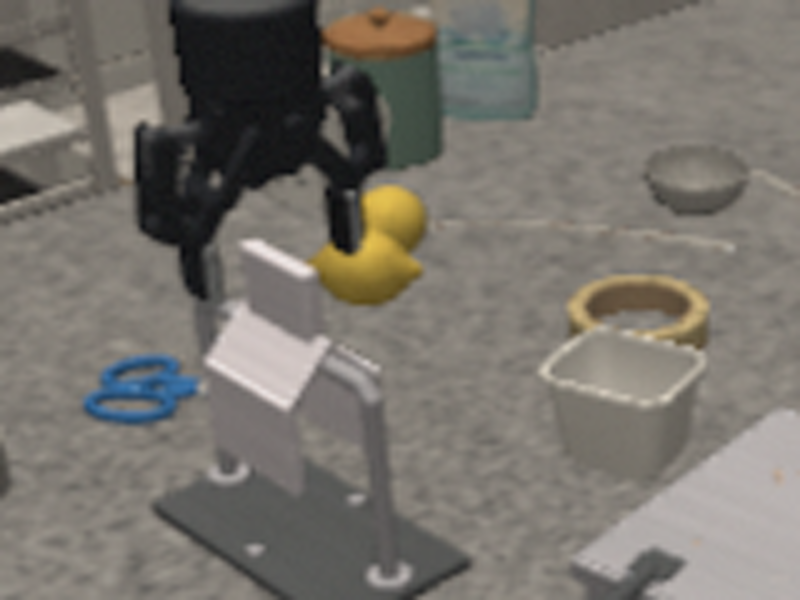

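View pics/w5.png

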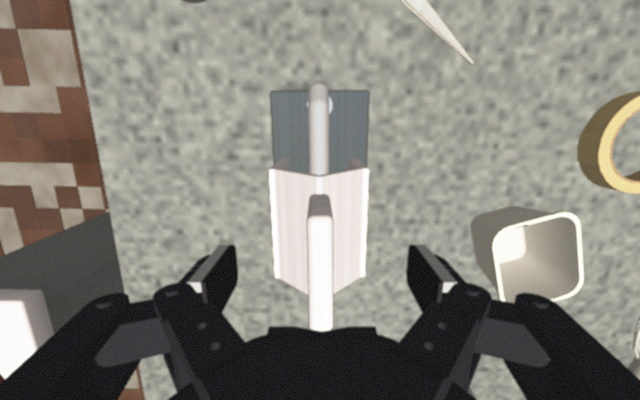

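The saddle hangs upright on the bar with the fingers clear on both sides (wrist view: fin at x 308–332, pads at 215 and 430). Retreating upward.

Request:
play_rows([
  [[0, 0, -10], [0, 0, 0], 0],
  [[0, 0, -25], [0, 0, 0], 0],
  [[0, 0, -45], [0, 0, 0], 0],
  [[0, 0, -70], [0, 0, 0], 0],
  [[0, 0, -95], [0, 0, 0], 0],
  [[0, 0, -115], [0, 0, 0], 0],
  [[0, 0, -118], [0, 0, 0], 0],
  [[0, 0, -118], [0, 0, 0], 0],
])

```text
clock: 8.8
ee_pos: [0.5253, 0.3173, 0.3055]
eef_rot: [0.002, 0.7, 0.714, 0.003]
wrist_force: [-0.1, -0.3, -0.0]
gripper_width: 0.0852
```

```bash
python3 - <<'E'
from h import *
where(); cmd([.478,-.038,.25],8)
E
```

```text
8.8 pos [0.5253 0.3173 0.3055] yaw y 1.1 z [ 0.007  0.001 -1.   ] F [-0.08 -0.27 -0.04] w 0.0852 q [ 0.43  0.15  1.58 -0.    1.4   0.41]
shift mm [-354.3  -54.4   54.9] rot deg [ 0.4 -0.  -6.9]
```

Request:
play_rows([
  [[-20, -3, 0], [0, 0, -1], 0],
  [[-55, -9, 0], [0, 0, -2], 0],
  [[-92, -14, 5], [0, 0, -3], 0.1],
  [[-129, -20, 15], [0, 0, -4], 0.2],
  [[-166, -26, 25], [0, 0, -5], 0.3],
  [[-203, -32, 35], [0, 0, -6], 0.3],
  [[-240, -38, 45], [0, 0, -7], 0.3],
  [[-277, -44, 50], [0, 0, -7], 0.3],
  [[-310, -48, 54], [0, 0, -7], 0.3],
  [[-338, -52, 55], [0, 0, -7], 0.3],
  [[-352, -54, 55], [0, 0, -7], 0.3],
  [[-354, -54, 55], [0, 0, -7], 0.3],
])

```text
clock: 9.8
ee_pos: [0.4766, -0.0399, 0.2476]
eef_rot: [0.001, 0.657, 0.754, 0.001]
wrist_force: [0.1, 0.7, -0.5]
gripper_width: 0.0597
```

Request:
play_rows([
  [[0, 0, 0], [0, 0, 0], 0.35],
  [[0, 0, 0], [0, 0, 0], 0.35],
  [[0, 0, 0], [0, 0, 0], 0.35],
])

```text
clock: 10.05
ee_pos: [0.4762, -0.0389, 0.2467]
eef_rot: [-0.0, 0.656, 0.754, 0.001]
wrist_force: [0.6, -1.0, -0.3]
gripper_width: 0.0554
```

```bash
python3 - <<'E'
from h import *
where()
f=eyes.grab_frame("wrist"); cv2.imwrite("pics/w6.png",f)
where()
f=eyes.grab_frame("scene"); cv2.imwrite("pics/scene6.png",f);crop("pics/scene6.png","pics/scene6c.png",200,100,400,250,4)
E
```

```text
10.05 pos [ 0.4762 -0.0389  0.2467] yaw y 7.93 z [ 0.001  0.001 -1.   ] F [ 0.56 -0.99 -0.3 ] w 0.0554 q [-0.23 -0.1   1.95  0.    1.29 -0.37]
10.1 pos [ 0.4764 -0.0388  0.247 ] yaw y 7.96 z [ 0.001  0.001 -1.   ] F [ 0.58 -0.54  1.08] w 0.0553 q [-0.23 -0.1   1.95  0.    1.29 -0.37]
```

View pics/w6.png

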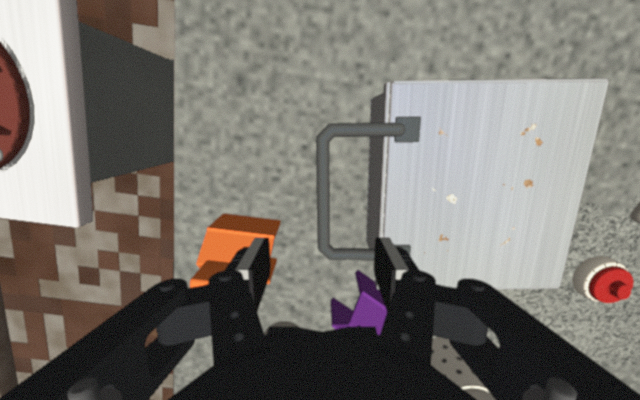

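View pics/scene6c.png

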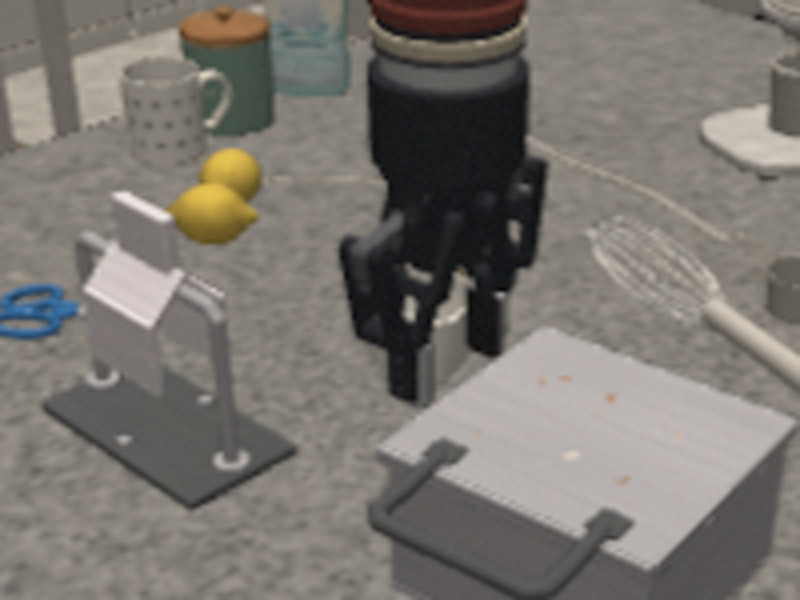

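The saddle hangs upright on the bar. In the wrist view the loop's cross bar runs at x≈324 from y≈127 to 256.

```bash
python3 - <<'E'
from h import *
np.set_printoptions(precision=4,suppress=True)
st=where(); w=cam("wrist",st)
f=cv2.imread("pics/w6.png").astype(int)
pts=[]
for v in range(150,236,12):
    r=f[v,305:345].mean(1); bg=150; idx=np.where(r<105)[0]
    c=305+(idx.min()+idx.max())/2; pts.append(plane(w,(c,v),.114)); print(v,c,len(idx),pts[-1])
pts=np.array(pts); k=np.polyfit(pts[:,1],pts[:,0],1); print("slope deg",np.degrees(np.arctan(-k[0])))
a=plane(w,(323,125),.113);b=plane(w,(326,258),.113);m=(a+b)/2; print(a,b,m)
x=np.polyval(k,m[1]); print("bar mid",x,m[1])
cmd([x,m[1],.115],8)
for p in [(387,82),(606,80),(563,290),(383,262)]: print("lid",plane(w,p,.116))
E
```

```text
10.15 pos [ 0.4766 -0.0389  0.2473] yaw y 7.97 z [ 0.002  0.001 -1.   ] F [-0.78 -0.91  0.12] w 0.0555 q [-0.23 -0.1   1.95  0.    1.29 -0.37]
150 322.0 13 [0.4714 0.0044 0.114 ]
162 321.5 14 [ 0.4724 -0.0064  0.114 ]
174 322.5 14 [ 0.4748 -0.0172  0.114 ]
186 322.5 14 [ 0.4764 -0.0284  0.114 ]
198 323.0 13 [ 0.4785 -0.0398  0.114 ]
210 323.0 13 [ 0.4801 -0.0515  0.114 ]
222 323.0 13 [ 0.4818 -0.0635  0.114 ]
234 323.5 12 [ 0.484  -0.0757  0.114 ]
slope deg 9.03207143664713
[0.4693 0.026  0.113 ] [ 0.4901 -0.1013  0.113 ] [ 0.4797 -0.0376  0.113 ]
bar mid 0.4778734772966277 -0.03763065228528852
shift mm [  0.9   1.2 132.3] rot deg [ 0.1 -0.  -0. ]
lid [0.5177 0.068  0.116 ]
lid [0.6997 0.0948 0.116 ]
lid [ 0.7361 -0.1023  0.116 ]
lid [ 0.5467 -0.0964  0.116 ]
```

Request:
play_rows([
  [[1, 1, 25], [0, 0, -0.5], 0.38],
  [[1, 1, 55], [0, 0, -0.5], 0.38],
  [[1, 1, 85], [0, 0, -0.5], 0.38],
  [[1, 1, 108], [0, 0, -0.5], 0.38],
  [[1, 1, 124], [0, 0, -0.5], 0.38],
  [[1, 1, 133], [0, 0, -0.5], 0.38],
  [[1, 1, 136], [0, 0, -0.5], 0.38],
  [[1, 1, 136], [0, 0, -0.5], 0.38],
  [[1, 1, 136], [0, 0, -0.5], 0.38],
])

```text
clock: 10.9
ee_pos: [0.4788, -0.0375, 0.1124]
eef_rot: [0.001, 0.653, 0.758, 0.001]
wrist_force: [1.1, 0.2, 1.2]
gripper_width: 0.0529
```

```bash
python3 - <<'E'
from h import *
where()
f=eyes.grab_frame("wrist"); cv2.imwrite("pics/w7.png",f)
f=eyes.grab_frame("scene"); cv2.imwrite("pics/scene7.png",f);crop("pics/scene7.png","pics/scene7c.png",220,120,400,270,4)
E
```

```text
10.9 pos [ 0.4788 -0.0375  0.1124] yaw y 8.5 z [ 0.004  0.001 -1.   ] F [1.14 0.17 1.22] w 0.0529 q [-0.23  0.07  2.06  0.    1.01 -0.37]
```

View pics/w7.png

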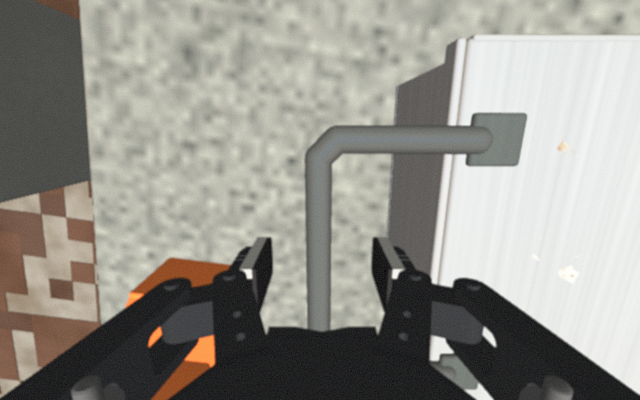

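View pics/scene7c.png

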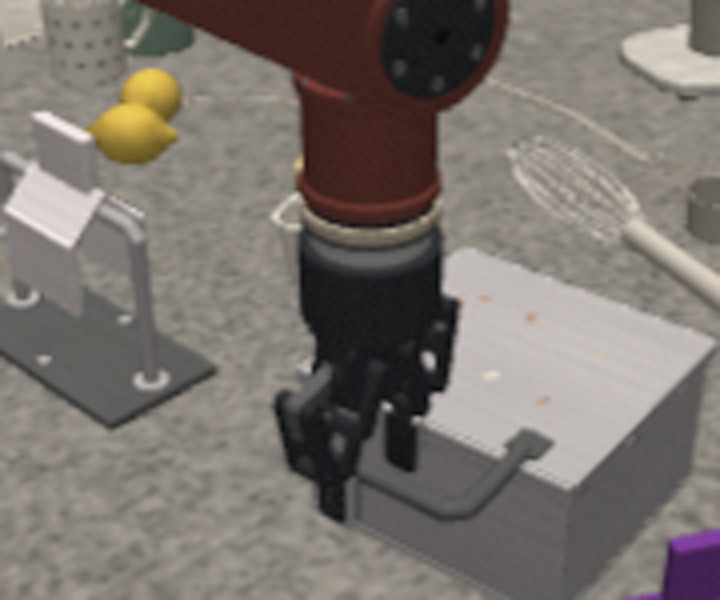

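The fingers straddle the cross bar, with the inner one between bar and lid. Closing.

Request:
play_rows([
  [[0, 0, 0], [0, 0, 0], 0.5],
  [[0, 0, 0], [0, 0, 0], 0.65],
  [[0, 0, 0], [0, 0, 0], 0.75],
  [[0, 0, 0], [0, 0, 0], 0.85],
  [[0, 0, 0], [0, 0, 0], 1],
  [[0, 0, 0], [0, 0, 0], 1],
  [[0, 0, 0], [0, 0, 0], 1],
  [[0, 0, 0], [0, 0, 0], 1],
], force=40)

```text
clock: 11.67
ee_pos: [0.4773, -0.0381, 0.1131]
eef_rot: [0.0, 0.653, 0.758, -0.0]
wrist_force: [-6.4, -1.0, 5.8]
gripper_width: 0.0107
```

```bash
python3 - <<'E'
from h import *
st=where()
# arc plan in tool axes (tool y ~ bin x, tool z down): bar centre relative to hinge (-0.24,+0.003)
for th in range(0,50,3):
    t=np.radians(th); c,s=np.cos(t),np.sin(t)
    p=np.array([-.24*c+.003*s, .24*s+.003*c])-np.array([-.24,.003]); print(th,np.round(p*1e3,1))
E
```

```text
11.67 pos [ 0.4773 -0.0381  0.1131] yaw y 8.52 z [ 0. -0. -1.] F [-6.41 -1.04  5.79] w 0.0107 q [-0.23  0.07  2.06 -0.    1.01 -0.37]
0 [0. 0.]
3 [ 0.5 12.6]
6 [ 1.6 25.1]
9 [ 3.4 37.5]
12 [ 5.9 49.8]
15 [ 9. 62.]
18 [12.7 74. ]
21 [17.  85.8]
24 [22.  97.4]
27 [ 27.5 108.6]
30 [ 33.7 119.6]
33 [ 40.4 130.2]
36 [ 47.6 140.5]
39 [ 55.4 150.4]
42 [ 63.7 159.8]
45 [ 72.4 168.8]
48 [ 81.6 177.4]
```

Request:
play_rows([
  [[0, 0, -6], [0.6, 0, 0], 1],
  [[0, 0.5, -12.6], [1.5, 0, 0], 1],
  [[0, 1, -19], [2, 0, 0], 1],
  [[0, 1.6, -25], [3, 0, 0], 1],
  [[0, 2.5, -31], [3.5, 0, 0], 1],
  [[0, 3.4, -37.5], [4, 0, 0], 1],
  [[0, 4.6, -43.7], [5, 0, 0], 1],
  [[0, 5.9, -49.8], [5.5, 0, 0], 1],
  [[0, 7.4, -56], [6, 0, 0], 1],
  [[0, 9, -62], [7, 0, 0], 1],
  [[0, 9, -62], [7, 0, 0], 1],
  [[0, 9, -62], [7, 0, 0], 1],
])

```text
clock: 12.67
ee_pos: [0.4859, -0.0368, 0.175]
eef_rot: [-0.04, 0.651, 0.756, -0.047]
wrist_force: [-0.5, -1.6, -2.7]
gripper_width: 0.0102
```

```bash
cat >> h.py <<'E'
def lid():
    # angle from TCP on loop circle; start TCP ref
    st=where(); a=np.radians(8.5); ex=np.array([np.cos(a),np.sin(a),0])
    hinge=np.array([.4773,-.0381,.110])+.24*ex
    d=st['ee_pos']-hinge; u=-d@ex; v=d[2]
    print("th",np.degrees(np.arctan2(v,u)-np.arctan2(.003,.24)),"r",np.hypot(u,v),"lat",d@np.array([-np.sin(a),np.cos(a),0]))
    return hinge,ex
E
python3 - <<'E'
from h import *
lid()
f=eyes.grab_frame("scene"); cv2.imwrite("pics/scene8.png",f);crop("pics/scene8.png","pics/scene8c.png",220,120,400,270,4)
E
```

```text
12.67 pos [ 0.4859 -0.0368  0.175 ] yaw y 8.53 z [-0.121 -0.019 -0.992] F [-0.53 -1.56 -2.68] w 0.0102 q [-0.19  0.08  1.92 -0.04  1.26 -0.33]
th 14.988489292039565 r 0.24029536382259511 lat 1.23133842734787e-05
```

View pics/scene8c.png

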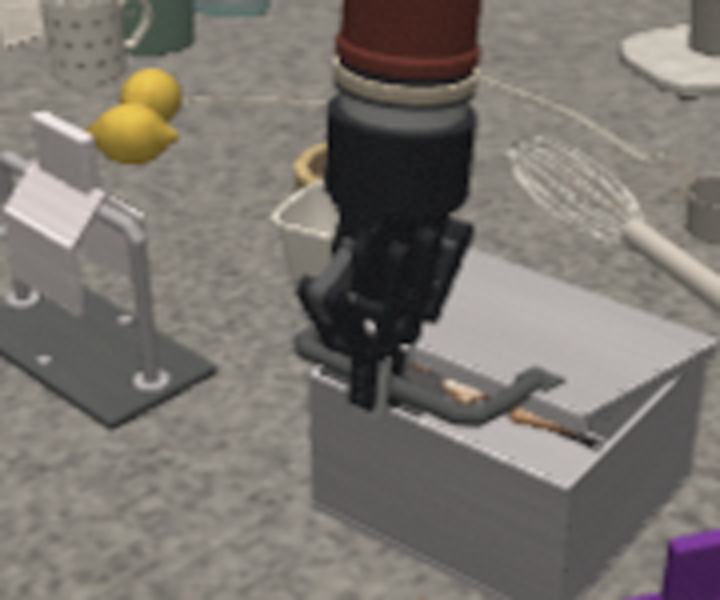

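The lid is about 15° open, the force is small and the grip is firm. Now I compute the next increments in the current tool axes.

```bash
cat >> h.py <<'E'
def arc(ths,tilt):
    hinge,ex=lid(); st=sensors.state(); q=st['eef_rot']; Rt=R.from_quat([q[1],q[2],q[3],q[0]])
    for th in ths:
        t=np.radians(th); p=hinge+ex*(-.24*np.cos(t)+.003*np.sin(t))+np.array([0,0,.24*np.sin(t)+.003*np.cos(t)])
        print(th,np.round(Rt.inv().apply(p-st['ee_pos'])*1e3,1))
E
python3 - <<'E'
from h import *
arc([16.5,18,19.5,21,22.5,24,25.5,27,28.5,30],0)
E
```

```text
12.72 pos [ 0.4858 -0.0368  0.1747] yaw y 8.53 z [-0.121 -0.019 -0.992] F [ 0.32 -0.64 -1.99] w 0.0104 q [-0.19  0.08  1.92 -0.04  1.26 -0.33]
th 14.906585368532038 r 0.24029282220011716 lat 1.8121429816874686e-05
16.5 [-0.   1.4 -6.5]
18 [ -0.    2.6 -12.7]
19.5 [ -0.    3.9 -18.9]
21 [ -0.    5.4 -24.9]
22.5 [ -0.    7.1 -31. ]
24 [ -0.    8.9 -37. ]
25.5 [ -0.   10.9 -43. ]
27 [ -0.   13.  -48.9]
28.5 [ -0.1  15.3 -54.7]
30 [ -0.1  17.8 -60.5]
```

Request:
play_rows([
  [[0, 1.4, -6.5], [0.7, 0, 0], 1],
  [[0, 2.6, -12.7], [1.4, 0, 0], 1],
  [[0, 3.9, -18.9], [2, 0, 0], 1],
  [[0, 5.4, -24.9], [2.7, 0, 0], 1],
  [[0, 7.1, -31], [3.4, 0, 0], 1],
  [[0, 8.9, -37], [4, 0, 0], 1],
  [[0, 10.9, -43], [4.7, 0, 0], 1],
  [[0, 13, -48.9], [5.4, 0, 0], 1],
  [[0, 15.3, -54.7], [6, 0, 0], 1],
  [[0, 17.8, -60.5], [6.5, 0, 0], 1],
  [[0, 17.8, -60.5], [6.5, 0, 0], 1],
  [[0, 17.8, -60.5], [6.5, 0, 0], 1],
])

```text
clock: 13.72
ee_pos: [0.5105, -0.0331, 0.2336]
eef_rot: [-0.077, 0.648, 0.752, -0.09]
wrist_force: [-5.3, -1.5, 0.3]
gripper_width: 0.011
```

```bash
python3 - <<'E'
from h import *
arc([31.5,33,34.5,36,37.5,39,40.5,42,43.5,45],0)
E
```

```text
13.72 pos [ 0.5105 -0.0331  0.2336] yaw y 8.52 z [-0.233 -0.036 -0.972] F [-5.26 -1.46  0.34] w 0.011 q [-0.16  0.14  1.75 -0.07  1.48 -0.3 ]
th 30.192115785873202 r 0.24060250640108985 lat 1.7061038696963556e-05
31.5 [-0.   2.2 -5. ]
33 [ -0.    4.3 -11. ]
34.5 [ -0.    6.6 -16.8]
36 [ -0.    8.9 -22.7]
37.5 [ -0.   11.5 -28.4]
39 [ -0.   14.2 -34.1]
40.5 [ -0.1  17.  -39.7]
42 [ -0.1  20.  -45.2]
43.5 [ -0.1  23.1 -50.7]
45 [ -0.1  26.4 -56. ]
```

Request:
play_rows([
  [[0, 2.2, -5], [0.7, 0, 0], 1],
  [[0, 4.3, -11], [1.4, 0, 0], 1],
  [[0, 6.6, -16.8], [2, 0, 0], 1],
  [[0, 8.9, -22.7], [2.7, 0, 0], 1],
  [[0, 11.5, -28.4], [3.4, 0, 0], 1],
  [[0, 14.2, -34.1], [4, 0, 0], 1],
  [[0, 17, -39.7], [4.7, 0, 0], 1],
  [[0, 20, -45.2], [5.4, 0, 0], 1],
  [[0, 23.1, -50.7], [6, 0, 0], 1],
  [[0, 26.4, -56], [6.5, 0, 0], 1],
  [[0, 26.4, -56], [6.5, 0, 0], 1],
  [[0, 26.4, -56], [6.5, 0, 0], 1],
])

```text
clock: 14.72
ee_pos: [0.5493, -0.0273, 0.2838]
eef_rot: [-0.114, 0.643, 0.746, -0.133]
wrist_force: [-6.1, -2.7, 3.4]
gripper_width: 0.0101
```

```bash
python3 - <<'E'
from h import *
lid()
f=eyes.grab_frame("scene"); cv2.imwrite("pics/scene9.png",f);crop("pics/scene9.png","pics/scene9c.png",200,90,400,240,4)
f=eyes.grab_frame("top"); cv2.imwrite("pics/top9.png",f);crop("pics/top9.png","pics/top9c.png",180,140,380,280,4)
f=eyes.grab_frame("wrist"); cv2.imwrite("pics/w9.png",f)
lid()
E
```

```text
14.72 pos [ 0.5493 -0.0273  0.2838] yaw y 8.51 z [-0.341 -0.052 -0.938] F [-6.12 -2.72  3.4 ] w 0.0101 q [-0.13  0.25  1.54 -0.1   1.69 -0.27]
th 45.39822742844945 r 0.24116398734575717 lat -5.222635151308885e-06
14.87 pos [ 0.549  -0.0274  0.2835] yaw y 8.51 z [-0.342 -0.052 -0.938] F [-5.98 -1.95  3.54] w 0.0108 q [-0.13  0.25  1.54 -0.1   1.69 -0.27]
th 45.30408800743454 r 0.24117801861421073 lat 3.0208356256400217e-05
```

View pics/scene9c.png

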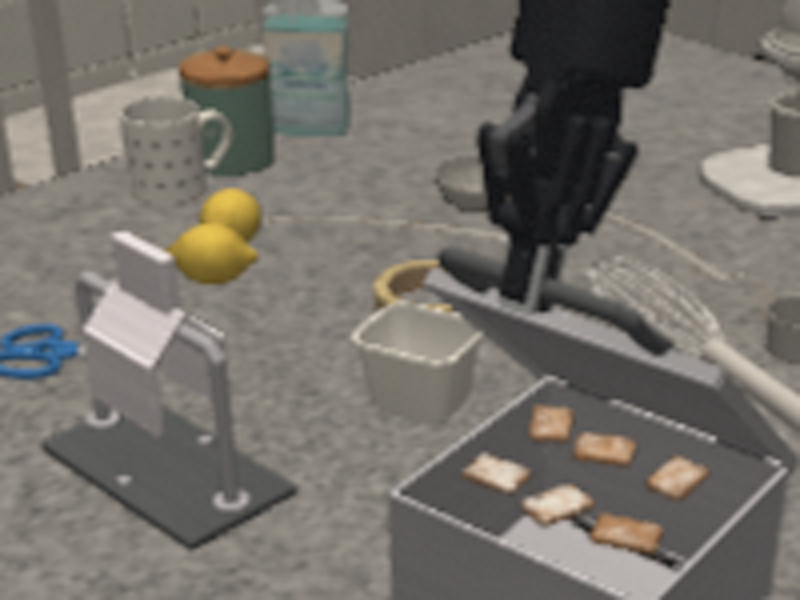

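View pics/w9.png

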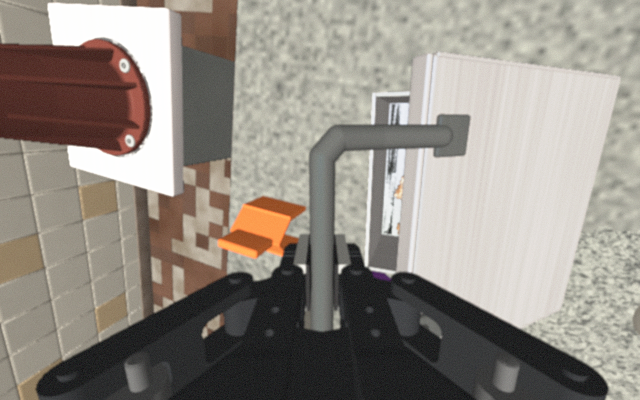

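View pics/top9c.png

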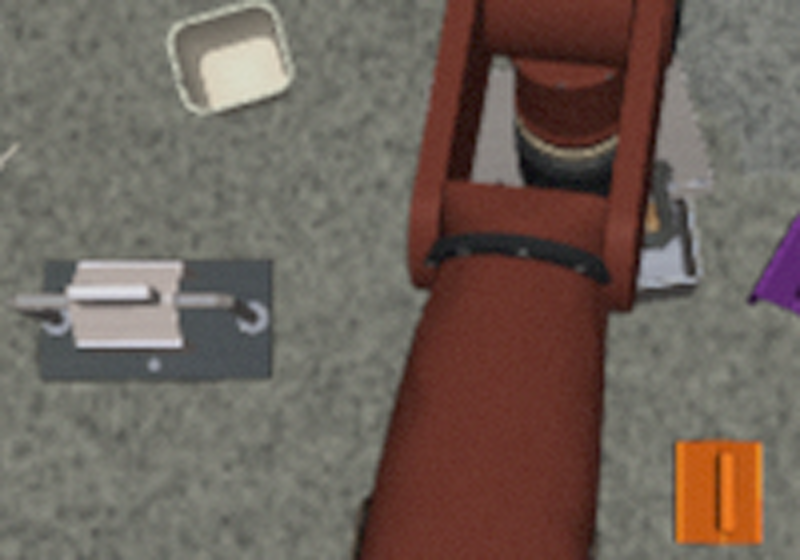

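The lid is up and the bar sits between the pads. In the top crop the saddle is straight on the bar at about (125,300). As an independent check of the lid angle, I compare where the lid's front-left corner should appear with where it shows in the scene picture.

```bash
python3 - <<'E'
from h import *
s=cam("scene");w=cam("wrist",sensors.state());a=np.radians(8.5); ex=np.array([np.cos(a),np.sin(a),0]);ey=np.array([-np.sin(a),np.cos(a),0])
h=np.array([.4773,-.0381,.110])+.24*ex
for th in(0,40,45,50):
    t=np.radians(th)
    for L,n in((.187,.006),):
        p=[h+sg*.096*ey+ex*(-L*np.cos(t)+n*np.sin(t))+np.array([0,0,L*np.sin(t)+n*np.cos(t)]) for sg in(1,-1)]
        for q in p:
            u=proj(s,q); print(th,"scene crop9",np.round((u-[200,90])*4,0),"wrist",np.round(proj(w,q)))
E
```

```text
0 scene crop9 [379. 486.] wrist [363.  91.]
0 scene crop9 [645. 605.] wrist [356. 272.]
40 scene crop9 [423. 287.] wrist [404.  65.]
40 scene crop9 [705. 388.] wrist [383. 364.]
45 scene crop9 [435. 263.] wrist [427.  59.]
45 scene crop9 [718. 360.] wrist [398. 383.]
50 scene crop9 [447. 240.] wrist [458.  52.]
50 scene crop9 [731. 334.] wrist [417. 404.]
```

Observed corners are (430,272) and about (720,365) in the scene crop and (428,55) in the wrist view, which means about 44–45°. I'll settle briefly and hand in.

Request:
play_rows([
  [[0, 0, 0], [0, 0, 0], 1],
  [[0, 0, 0], [0, 0, 0], 1],
  [[0, 0, 0], [0, 0, 0], 1],
  [[0, 0, 0], [0, 0, 0], 1],
])

```text
clock: 15.2
ee_pos: [0.5493, -0.0273, 0.2839]
eef_rot: [-0.114, 0.643, 0.746, -0.133]
wrist_force: [-3.4, -1.5, 0.4]
gripper_width: 0.0103
```

```bash
python3 - <<'E'
from h import *
lid(); print(env.job_done()); lid()
E
```

```text
15.2 pos [ 0.5493 -0.0273  0.2839] yaw y 8.5 z [-0.341 -0.052 -0.939] F [-3.41 -1.5   0.44] w 0.0103 q [-0.13  0.25  1.54 -0.1   1.69 -0.27]
th 45.41388352599715 r 0.2412098630274595 lat 6.593958039379227e-06
the job is handed in; nothing more can be done
None
the job is handed in; nothing more can be done
```

I took the bare-metal saddle weight off the lid and hung it astride the rail's bar. I then gripped the loop's cross bar, raised the lid to 45°, and handed the job in still holding it, at about 15.2 s.

- **Lid angle:** the tool position puts the lid at 45.4°. The lid's corners in the scene and wrist pictures give about 44–45°, so the two agree to within a degree or so.
- **Grip on the loop:** the jaws stand 10 mm open on the 12 mm bar, with a commanded grip of 40 N. The wrist force in the last reading was under 4 N. The last wrist picture shows the bar between the pads.
- **Saddle:** the last scene and top pictures show it upright on the bar with nothing touching it.
- **Other things:** the path kept clear of the shaker, tub and mug, and I saw nothing displaced. I did not re-measure their positions.
- **Small mismatch:** the loop's distance from the hinge came out at 241 mm, against the 240 mm given.

No check failed. The hand-in itself reports no verdict.

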